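# Turn a drying slide carrier face up with a section lifter

## Robot

A 6-joint arm with a two-finger parallel gripper is mounted at the origin on the work surface. World frame = base frame: x ahead of the robot, y to its left, z up, the work surface at z = 0. Lengths are in m, angles in rad, forces in N, time in s.
With the tool pointing down it reaches from about 0.4 to 0.825 m from the base axis. Payload 7 kg.
Tool frame: the origin (TCP) lies midway between the tips of the shut fingers; the grasp point (between the pads) lies 19 mm behind it; z points along the fingers, y is the line along which they close (so a half turn about z gives the same grasp; the last joint's range is limited). The gripper opens to 85 mm and grips with 20 to 120 N. Pads are 22 mm wide; open, the fingers measure 114 mm over their backs; the gripper's body (76 mm by 85 mm) begins 54 mm behind the grasp point. The pads swing forward as they close: fully open they stand 13 mm farther back than shut.
Start: joints at [-0.94, 0.359, 0.012, 0, -1.224, -0.288], TCP at [0.227, -0.636, 0.198] pointing down, gripper open.
Joint ranges: [-3.07, 3.07], [-1.43, 2.12], [-1.02, 1.25], [-3.03, 1.67], [-3.05, -0], [-3.03, 3.03]. Speed limits (rad/s): [2.39, 2.39, 3.01, 3.14, 3.14, 3.14].

## Interface

Orientations are given as a unit quaternion [w, x, y, z].
In Python, from rig import bot gives the robot as it stands.
- The arm moves only by the tool play_rows, never from a script. Its argument "motion" is one flat list of numbers, 4 for each row, row after row: the shift along the tool's x, y, z in units of 10 cm (1.0 is 10 cm), then the turn about the tool's z in units of 180 degrees (1.0 is 180 degrees). A call has 1 to 20 rows; each row is the pose to reach, as a shift and turn from the pose commanded when the call began, along the tool's axes at that moment, turning the shorter way round; what a row does not reach only later rows make up. A row lasts 1/8 s, in which the tool goes at most 62.5 mm and 10.7 degrees, less where a joint would pass 70% of its speed; a pose out of reach is approached as far as the arm can. A call with a number of a shift or a turn outside -1 to 1 is refused whole. A call with a gripper value outside its range is refused whole. "fingers" is the opening, from 0 (shut) to 1 (fully open), set as the call begins (left out, the last holds). The fingers move at their own pace and stop on an object; the grip force is fixed at half the most. Time passes only in rows, so rows that repeat a pose let the fingers close. It gives the time, the measured TCP pose, the force, the opening and the grip force at its end, in the units of the state.
- bot.get_state(): the state, without advancing time (a new reading comes with each control period).
- bot.grab_frame(name): name is "scene" or "top"; returns a dict with "frame" (420x560x3 uint8, red, green, blue), "fx", "fy", "cx", "cy" (pixels), "T" (4x4, takes a point from camera to world coordinates). Camera axes: x right, y up, looking along -z (the intrinsics and any distortion apply to the point x, -y, -z); pixel columns grow to the right and rows downward; lengths in m; the calibration is good to about 2 mm. A picture is of the moment at which its call begins. There is no depth.
- bot.sign_off(): hands the job in; it is judged then, once.
Trained networks look in the newest picture that a camera, given by its name, has taken for a name from the list of things; names that differ only in an ending like _2 or _b are one class to them, and where a whole thing is asked for, a point or a joint stands for the part that bears it (a point fixed in the world has none). Each returns a list of dicts, best first, with "score" (0 to 1); they miss things now and then, are a little off and sometimes report something else, mostly with a low value. They report only what shows in the picture. A call takes as long as a camera call. They do not tell look-alikes from the thing itself.
- bot.spot_in(camera, target): "position" ([x, y, z] in m, in world coordinates, good to about 4 mm: the middle of the surface that is visible of it).
- bot.landmark_of(camera, target): "position" ([x, y, z] in m, in world coordinates, good to about 4 mm: a listed point, or the origin of a listed thing).
The state is a dict: "clock": time; "joint_positions": joint angles; "joint_velocities": joint speeds; "joint_torque": joint torques, N m; "position": TCP position; "tool_rot": TCP orientation; "ft_force": force on the tool from outside, world axes, zero at the start; "moment": the same for the moment, N m; "width": finger opening in m; "finger_force": force on a finger pad.
Only numpy, scipy, OpenCV 4.12 (cv2) and the standard library are available. Lean on these libraries where they do the work, as an engineer would, in place of code of your own. Each camera call takes 0.05 s, during which the arm holds its last target. There are 200 camera calls.

## Task

The white slide carrier was left face down on the blue-grey mat: turn it face up on the mat with the section lifter, keeping the gripper itself off the clean carrier and leaving the tip box, tube and slide box alone. Slide the lifter's blade under the middle of one long edge of the carrier as it lies, then raise that edge while you tilt the lifter blade-up by some 30 degrees, and tip the carrier right over. Then lay the lifter back in the middle notch of its rest, blade at the same end as before.

Things in the scene. Friction and masses are not known exactly. Their poses are not given: they have to be found in the camera images.
- carrier: White rigid plastic tray for four slides, loose, 55 to 115 g, 86 (its x) x 128 (y) x 9 mm thick. Origin at its very centre, half-way through the thickness. Its z axis points out of its plain back: up at the start (face down), down once turned over. The pocket side (dark grey pads) has a 4 mm floor and 5 mm rims. Raised at one long edge it pivots on the other, and falls over just past upright.
- carrier_slot_a (a point): Mouth of the thumb cut-out in the middle of the carrier's long edge at x = -43 mm (on the robot's right at the start), half-way up the slot. Face down, the slot under this edge is 56 mm wide, 5 mm high (from the mat to the floor's underside) and 31 mm deep to the first rib. Three grey lines on the back mark the middle of the edge. Same axes as the carrier.
- carrier_slot_b (a point): The same cut-out in the opposite long edge, x = +43 mm (on the robot's left at the start). Either edge may be lifted.
- mat: Blue-grey silicone mat, fixed, practically rigid, 330 (x) x 200 (y) x 3 mm; the carrier does not slip on it when tipped (friction 0.85 to 1.2). Origin at the centre of its underside, on the bench. Its x lies across in front of the robot, about along world +y. The carrier lies near its middle, long edges about along the mat's y, with room for the carrier to be turned over either way along x.
- lifter_grip (a point): Section lifter (cranked spatula), loose, 90 g: green handle, steel neck and blade. This point is where to grip, half-way up the handle, near the balance point. x forward to the blade, y across, z up in the rest. Handle x = -62 to +36 mm, 14 wide (y), 18 tall (z); the neck drops from its front end to the flat blade, parallel to the handle, x = +51 to +96, 40 wide, 2 thick, underside at z = -46.
- lifter_tip (a point): Middle of the front edge of the lifter's blade, on the underside: x = +96, z = -46 mm from lifter_grip. Same axes.
- rest_seat (a point): Where lifter_grip lies when the lifter is in its rest, 59 mm above the bench; x along the seated handle. The rest is a fixed pale grey pipette rest: two notched walls 5 mm thick, 110 wide at x = -48 and +28 mm, on a 6 mm base plate 93 x 110. Notch bottoms are 50 mm above the bench, teeth 68. Middle notch: 22 mm wide at the bottom, 28 at the top. The blade overhangs to +x.
- tip_box: Bystander: clear pipette-tip box with pink deck and yellow tips, loose, 122 (x) x 84 (y) x 62 mm, 300 g. Origin at the centre of its underside. It stands on the other side of the mat from the lifter's rest; the two change places.
- tube: Bystander: upright self-standing tube with orange cap, loose, 35 mm wide, 115 mm tall, 70 g. Origin at the centre of its underside.
- slide_box: Bystander: blue slide storage box, loose, 85 by 102 by 33 mm, 220 g. Origin at the centre of its underside.
Not all that is in view belongs to the job. Of the things like the part that bears lifter_grip, leave any that is purple; of the rest the larger one is meant.

How it is judged:
On the way, in this order (a step that is already met when the one before it is completed fails the run):
1. the blade's front edge is under a long edge of the carrier, within 30 mm of the edge's middle and at least 5 mm in, while the carrier still lies flat (angle between carrier's own z axis and vertical below 0.12 rad and y of lifter_tip in the frame of carrier between -0.03 and 0.03 m and z of lifter_tip in the frame of carrier between -0.008 and 0.001 m and (x of lifter_tip in the frame of carrier between -0.038 and -0.008 m or x of lifter_tip in the frame of carrier between 0.008 and 0.038 m)), for 0.1 s.
2. the carrier is propped up on the lifter, one edge raised by 35 to 85 degrees, with the lifter tilted blade-up by at least 17 degrees (angle between carrier's own z axis and vertical between 0.61 and 1.48 rad and contact force between lifter and carrier above 0.05 N and angle between lifter_grip's own x axis and vertical below 1.27 rad), for 0.1 s.
3. the carrier lies face up on the mat (angle between carrier's own z axis and vertical above 3.04 rad and contact force between carrier and mat above 0.1 N and linear speed of carrier below 0.03 m/s), for 0.2 s.
At the end, for the whole second after the job is handed in: Carrier flat (within 6 degrees), pockets up, at rest on the mat, its centre within 135 mm along and 75 mm across of the mat's centre; lifter at rest in the middle notch of its rest, within 20 mm of its seat, level within 9 and in line within 11 degrees, blade at the same end as before (angle between carrier's own z axis and vertical above 3.04 rad and height (world z) of carrier below 0.011 m and contact force between carrier and mat above 0.1 N and x of carrier in the frame of mat between -0.135 and 0.135 m and y of carrier in the frame of mat between -0.075 and 0.075 m and linear speed of each of carrier, lifter below 0.02 m/s and distance between lifter_grip and rest_seat below 0.02 m and angle between lifter_grip's own z axis and vertical below 0.15 rad and angle between the x axis of lifter_grip and the x axis of rest_seat, either way round below 0.2 rad and x of lifter_tip in the frame of rest_seat above 0.07 m); the robot touches nothing.
It fails at once if the gripper or arm touches the carrier (contact force between any of the fingers, the arm and carrier above 0.3 N).
It fails at once if a bystander is moved by more than 20 mm or tipped (distance of any of tip_box, tube, slide_box from where it was at the start of the episode above 0.02 m or angle between any of tube, tip_box, slide_box's own z axis and vertical above 0.35 rad).
It also fails if it takes over 54 s, if anything falls off the work surface, if the arm or the gripper's body presses on something with over 40 N, if the wrist force passes 120 N, or if a joint passes its speed limit or range.

## Working session

There is one attempt and no reset: what is moved stays moved. The work goes in short steps, Python scripts to look and compute and a tool call to move; the robot and the scene stay as the last step left them, time stands still between calls to the robot, and variables do not carry over. Pictures are saved under pics/ and viewed, at most 11 in all, crops included, and the job is handed in when it is done.

Besides the shell and the picture viewer there is one more tool, called as a command line: name --argument value ..., lists and objects as JSON in quotes. play_rows: Moves the arm, as the interface text tells. Shifts and turns lie within -1 to 1; 1 stands for 10 cm of shift or 180 degrees of turn. Its arguments: {"type":"object","properties":{"motion":{"type":"array","items":{"type":"number"}},"fingers":{"type":"number"}},"required":["motion"]}

```bash
mkdir -p pics; ls; python3 - <<'E'
from rig import bot
import cv2,numpy as np
s=bot.get_state(); print({k:np.round(v,3).tolist() for k,v in s.items()})
for c in ['scene','top']:
    f=bot.grab_frame(c); cv2.imwrite(f'pics/{c}0.png',f['frame'][...,::-1])
    print(c,f['fx'],f['fy'],f['cx'],f['cy'],np.round(f['T'],4).tolist(),[k for k in f])
    for t in ['carrier','carrier_slot_a','carrier_slot_b','mat','lifter_grip','lifter_tip','rest_seat','tip_box','tube','slide_box']:
        print(t,[(np.round(d['position'],3).tolist(),round(d['score'],2)) for d in bot.landmark_of(c,t)[:4]])
E
```

```text
pics
{'clock': 0.0, 'joint_positions': [-0.94, 0.359, 0.011, -0.0, -1.224, -0.288], 'joint_velocities': [0.001, 0.001, -0.001, -0.001, 0.0, -0.001], 'joint_torque': [0.0, -58.331, 29.343, 6.936, -0.006, -0.0], 'position': [0.227, -0.635, 0.197], 'tool_rot': [-0.0, -0.17, 0.985, 0.001], 'ft_force': [-0.265, -0.262, 0.481], 'moment': [0.074, 0.047, 0.021], 'finger_force': 0.0, 'width': 0.085}
scene 427.3421297203085 427.3421297203085 276.07409895290056 211.07526123912157 [[-0.8257, -0.4769, 0.3014, 0.9049], [0.5641, -0.6921, 0.4503, 0.4445], [-0.0061, 0.5418, 0.8405, 1.0526], [0.0, 0.0, 0.0, 1.0]] ['frame', 'fx', 'fy', 'cx', 'cy', 'T']
carrier [([0.538, -0.019, 0.007], 0.71)]
carrier_slot_a [([0.528, 0.024, 0.004], 0.7), ([0.54, -0.062, 0.005], 0.6)]
carrier_slot_b [([0.528, 0.024, 0.004], 0.7), ([0.54, -0.062, 0.005], 0.6)]
mat [([0.522, -0.028, -0.002], 0.62)]
lifter_grip [([0.501, -0.355, 0.056], 0.75), ([0.315, -0.347, 0.01], 0.53), ([0.481, -0.494, 0.01], 0.47)]
lifter_tip [([0.592, -0.332, 0.012], 0.56), ([0.246, -0.422, 0.022], 0.51)]
rest_seat [([0.502, -0.354, 0.058], 0.61)]
t
[... 532 characters left out ...]
, 0.006], 0.68), ([0.537, -0.021, 0.008], 0.64), ([0.762, 0.264, 0.001], 0.47)]
carrier_slot_b [([0.527, 0.025, 0.003], 0.76), ([0.539, -0.064, 0.006], 0.68), ([0.537, -0.021, 0.008], 0.64), ([0.762, 0.264, 0.001], 0.47)]
mat []
lifter_grip [([0.315, -0.351, 0.012], 0.85), ([0.499, -0.356, 0.062], 0.72), ([0.478, -0.494, 0.007], 0.53), ([0.499, -0.354, 0.057], 0.5)]
lifter_tip [([0.552, -0.52, 0.016], 0.79), ([0.592, -0.328, 0.012], 0.76), ([0.246, -0.425, 0.023], 0.66)]
rest_seat [([0.5, -0.353, 0.06], 0.78)]
tip_box [([0.483, 0.357, 0.002], 0.73)]
tube [([0.761, 0.268, 0.001], 0.97), ([0.73, -0.247, -0.001], 0.39)]
slide_box [([0.728, -0.246, -0.001], 0.91), ([0.535, -0.018, 0.009], 0.74)]
```

View pics/scene0.png

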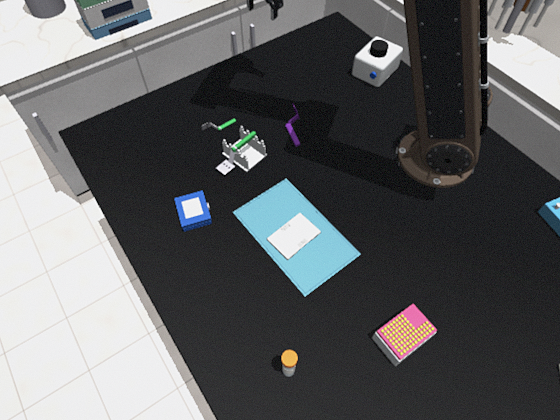

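View pics/top0.png

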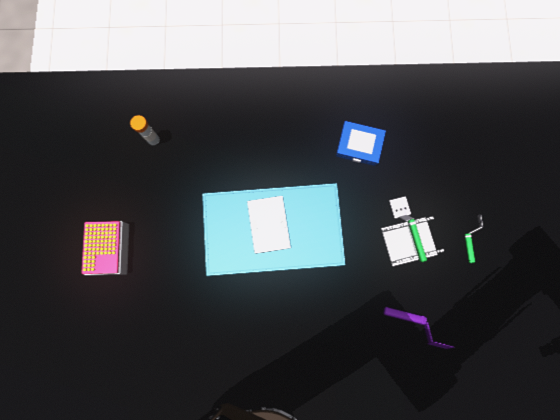

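The lifter is the larger green one, in the rest (top px ~418,240), blade towards +x. A second, smaller green lifter (~470,248) and a purple one (~405,318) are decoys. The carrier is at ~(270,224) on the mat. I'll refine the poses by colour.

```bash
cat > h.py <<'E'
import numpy as np,cv2
from rig import bot
def proj(f,P):
    q=np.linalg.inv(f['T'])@np.append(P,1); return np.array([f['cx']+f['fx']*q[0]/-q[2], f['cy']-f['fy']*q[1]/-q[2]])
def back(f,uv,z):
    uv=np.atleast_2d(uv).astype(float)
    d=np.c_[(uv[:,0]-f['cx'])/f['fx'],-(uv[:,1]-f['cy'])/f['fy'],-np.ones(len(uv))]@f['T'][:3,:3].T
    o=f['T'][:3,3]; return (o+d*((z-o[2])/d[:,2])[:,None])[:,:2]
def blob(f,mask,near,z):
    n,l,s,c=cv2.connectedComponentsWithStats(mask.astype(np.uint8))
    c=c[1:]; i=1+np.argmin(np.linalg.norm(c-near,axis=1)+1e3*(s[1:,4]<30))
    ct=max(cv2.findContours((l==i).astype(np.uint8),cv2.RETR_EXTERNAL,cv2.CHAIN_APPROX_NONE)[0],key=len)[:,0]
    w=back(f,ct,z); return cv2.minAreaRect((w*1000).astype(np.float32)),s[i]
E
python3 - <<'E'
from h import *
for c in ['top','scene']:
    f=bot.grab_frame(c); f['T']=np.array(f['T']); hsv=cv2.cvtColor(f['frame'],cv2.COLOR_RGB2HSV)
    H,S,V=[hsv[...,i].astype(int) for i in range(3)]
    print(c,'handle',blob(f,(abs(H-60)<18)&(S>120)&(V>60),proj(f,[.49,-.358,.065]),.068))
    print(c,'handle bright',blob(f,(abs(H-60)<18)&(S>120)&(V>170),proj(f,[.49,-.358,.065]),.068))
    print(c,'carrier',blob(f,(S<60)&(V>150),proj(f,[.538,-.02,.012]),.012))
    print(c,'mat',blob(f,(abs(H-95)<15)&(S>60)&(V>80),proj(f,[.524,-.028,.003]),.003))
    print(c,'blade',blob(f,(S<60)&(V>150),proj(f,[.58,-.33,.015]),.015))
    for t in ['lifter_grip','lifter_tip','rest_seat','carrier_slot_a']:
        print(t,[(np.round(d['position'],3).tolist(),round(d['score'],2)) for d in bot.landmark_of(c,t)[:4]])
    im=f['frame'];u,v=proj(f,[.52,-.35,.05]).astype(int); cv2.imwrite(f'pics/crop_{c}.png',cv2.resize(im[v-40:v+40,u-50:u+50,::-1],None,fx=5,fy=5,interpolation=cv2.INTER_CUBIC))
E
```

```text
top handle (((479.146484375, -355.0158386230469), (83.61698913574219, 14.77481460571289), 12.836274147033691), array([410, 225,  17,  37, 233], dtype=int32))
top handle bright (((480.39312744140625, -355.7705078125), (81.53663635253906, 10.539560317993164), 13.053983688354492), array([411, 225,  15,  36, 173], dtype=int32))
top carrier (((535.7245483398438, -20.343368530273438), (128.75625610351562, 87.64144134521484), 7.736491680145264), array([ 247,  196,   44,   58, 1963], dtype=int32))
top mat (((526.1832885742188, -30.273223876953125), (203.1619415283203, 333.5149841308594), 3.380507469177246), array([ 202,  183,  144,   93, 9651], dtype=int32))
top blade (((570.853759765625, -335.4757995605469), (44.224853515625, 40.79720687866211), 13.022693634033203), array([390, 197,  21,  21, 308], dtype=int32))
lifter_grip [([0.499, -0.355, 0.063], 0.81), ([0.315, -0.349, 0.013], 0.74), ([0.482, -0.493, 0.005], 0.65)]
lifter_tip [([0.592, -0.326, 0.014], 0.73), ([0.246, -0.426, 0.021], 0.68), ([0.552, -0.522, 0.015], 0.55), ([0.726, -0.248, -0.0], 0.42)]
rest_seat [([0.504, -0.354, 0.061],
[... 586 characters left out ...]
32))
scene mat (((525.64599609375, -30.488677978515625), (203.07676696777344, 332.98065185546875), 3.467072010040283), array([ 233,  178,  128,  119, 6077], dtype=int32))
scene blade (((570.3732299804688, -336.2430114746094), (46.157466888427734, 41.29856491088867), 13.1527099609375), array([216, 160,  19,  15, 156], dtype=int32))
lifter_grip [([0.313, -0.344, 0.008], 0.72), ([0.498, -0.356, 0.056], 0.69), ([0.478, -0.495, 0.008], 0.56), ([0.526, 0.023, 0.008], 0.17)]
lifter_tip [([0.592, -0.329, 0.012], 0.81), ([0.248, -0.426, 0.016], 0.58), ([0.555, -0.526, 0.016], 0.45)]
rest_seat [([0.499, -0.352, 0.06], 0.59)]
carrier_slot_a [([0.545, -0.064, 0.004], 0.87), ([0.53, 0.023, 0.007], 0.81)]
```

View pics/crop_top.png

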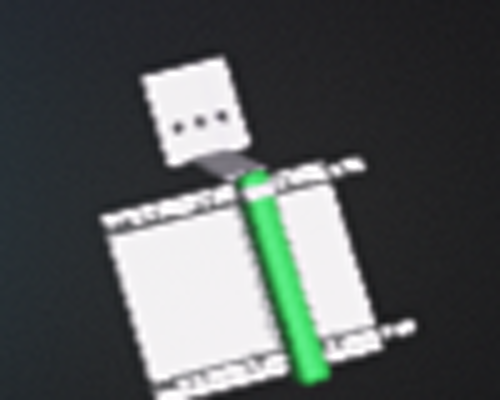

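play_rows --motion '[-0.5, 0.25, 0, 0, -1, 0.5, 0, 0]' --fingers 1

```text
clock: 1.85
position: [0.3045, -0.5544, 0.198]
tool_rot: [-0.0, -0.17, 0.985, 0.0]
ft_force: [2.0, -0.7, 0.3]
width: 0.0854
finger_force: 0.0
```

play_rows --motion '[-0.5, 0.25, 0, 0, -1, 0.5, 0, 0]'

```text
clock: 2.1
position: [0.3827, -0.473, 0.1985]
tool_rot: [0.0, -0.171, 0.985, -0.0]
ft_force: [2.1, -0.3, 0.9]
width: 0.085
finger_force: 0.0
```

play_rows --motion '[-0.5, 0.25, 0, 0, -1, 0.5, 0, 0]'

```text
clock: 2.35
position: [0.4601, -0.3922, 0.1987]
tool_rot: [0.0, -0.171, 0.985, -0.0]
ft_force: [1.3, -0.0, -0.2]
width: 0.0851
finger_force: 0.0
```

```bash
cat >> h.py <<'E'
from scipy.spatial.transform import Rotation as Ro
def go(p,yaw):  # shift/turn (units) to put TCP at p with tool x along world yaw(deg) or opposite
    s=bot.get_state(); q=s['tool_rot']; R=Ro.from_quat([q[1],q[2],q[3],q[0]]).as_matrix()
    d=R.T@(np.array(p)-s['position'])*10
    cur=np.degrees(np.arctan2(R[1,0],R[0,0])); dy=(yaw-cur+90)%180-90
    print('t',round(s['clock'],2),'pos',np.round(s['position'],4),'xyaw',round(cur,2),'ztool',np.round(R[:,2],3),'F',np.round(s['ft_force'],1),'M',np.round(s['moment'],2),'w',round(s['width'],4),'q',np.round(s['joint_positions'],2))
    print('shift',np.round(d,3),'turn',round(-dy/180,4))
E
python3 -c "
from h import *
go([.4995,-.3535,.04],13.05)"
```

```text
t 2.35 pos [ 0.4601 -0.3922  0.1987] xyaw -160.36 ztool [ 0.001 -0.    -1.   ] F [ 1.3 -0.  -0.2] M [-0.1  -0.08 -0.  ] w 0.0851 q [-0.38  0.24 -0.15  0.   -1.18 -0.85]
shift [-0.5    0.233  1.587] turn 0.0366
```

play_rows --motion '[-0.4, 0.18, 0, 0.036, -0.5, 0.22, 0.4, 0.036, -0.5, 0.22, 0.8, 0.036, -0.5, 0.22, 0.8, 0.036]'

```text
clock: 2.85
position: [0.4967, -0.3549, 0.1155]
tool_rot: [-0.003, -0.115, 0.993, 0.002]
ft_force: [-0.3, 0.8, 1.0]
width: 0.0853
finger_force: 0.0
```

```bash
python3 -c "
from h import *
go([.4995,-.3535,.04],13.05)"
```

```text
t 2.85 pos [ 0.4967 -0.3549  0.1155] xyaw -166.83 ztool [-0.006  0.002 -1.   ] F [-0.3  0.8  1. ] M [0.01 0.   0.  ] w 0.0853 q [-0.3   0.32 -0.24 -0.   -1.01 -1.04]
shift [-0.034  0.005  0.755] turn 0.0007
```

play_rows --motion '[-0.02, 0, 0.4, 0, -0.02, 0, 0.77, 0, -0.02, 0, 0.77, 0]'

```text
clock: 3.22
position: [0.4995, -0.3556, 0.0406]
tool_rot: [-0.001, -0.114, 0.993, 0.001]
ft_force: [0.9, -0.5, 1.2]
width: 0.085
finger_force: 0.0
```

play_rows --motion '[0, 0, 0, 0, 0, 0, 0, 0, 0, 0, 0, 0, 0, 0, 0, 0, 0, 0, 0, 0, 0, 0, 0, 0]' --fingers 0

```text
clock: 3.98
position: [0.5006, -0.3556, 0.0413]
tool_rot: [-0.0, -0.115, 0.993, 0.0]
ft_force: [-0.6, -0.0, 0.2]
width: -0.0001
finger_force: 0.0
```

```bash
python3 -c "
from h import *
go([.4995,-.3535,.04],13.05)"
```

```text
t 3.98 pos [ 0.5006 -0.3556  0.0413] xyaw -166.84 ztool [-0.  0. -1.] F [-0.6 -0.   0.2] M [-0.01 -0.03  0.03] w -0.0001 q [-0.3   0.4  -0.32  0.   -0.85 -1.04]
shift [0.006 0.023 0.013] turn 0.0006
```

```bash
python3 - <<'E'
from h import *
ims=[]
for c in ['top','scene']:
    f=bot.grab_frame(c); im=f['frame'];u,v=proj(f,[.52,-.35,.05]).astype(int)
    ims.append(cv2.resize(im[v-40:v+40,u-50:u+50,::-1],None,fx=4,fy=4,interpolation=cv2.INTER_CUBIC))
    for t in ['lifter_grip','lifter_tip','rest_seat']:
        print(t,[(np.round(d['position'],3).tolist(),round(d['score'],2)) for d in bot.landmark_of(c,t)[:4]])
cv2.imwrite('pics/miss.png',np.hstack(ims))
E
```

```text
lifter_grip [([0.478, -0.493, 0.005], 0.59)]
lifter_tip [([0.247, -0.427, 0.024], 0.45), ([0.532, 0.026, 0.005], 0.31), ([0.537, -0.021, 0.011], 0.21)]
rest_seat [([0.5, -0.353, 0.059], 0.7)]
lifter_grip [([0.5, -0.354, 0.058], 0.9), ([0.481, -0.495, 0.01], 0.63), ([0.313, -0.35, 0.006], 0.58)]
lifter_tip [([0.246, -0.423, 0.018], 0.73), ([0.592, -0.331, 0.012], 0.55)]
rest_seat [([0.5, -0.352, 0.063], 0.79)]
```

View pics/miss.png

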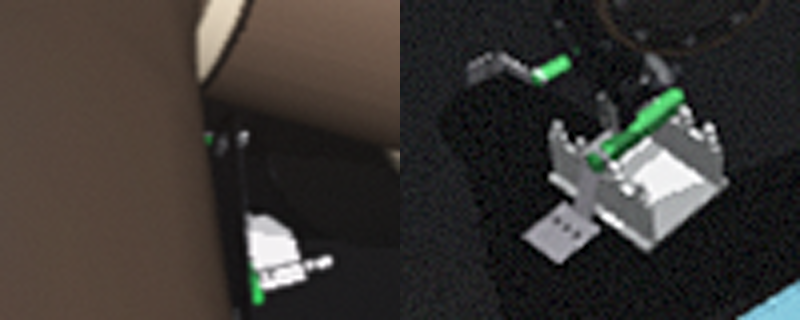

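```bash
python3 - <<'E'
from h import *
f=bot.grab_frame('scene'); im=f['frame'].copy(); s=bot.get_state(); p=np.array(s['position'])
u,v=proj(f,[.5,-.355,.08]).astype(int); x0,y0=u-60,v-50
c=cv2.resize(im[y0:y0+90,x0:x0+120,::-1],None,fx=6,fy=6,interpolation=cv2.INTER_CUBIC)
c=np.clip(c.astype(float)*2.2,0,255).astype(np.uint8)
for z,col in [(0,(0,0,255)),(.019,(0,255,255)),(.073,(255,0,255))]:
    a=(proj(f,p+[0,0,z])-[x0,y0])*6; cv2.circle(c,(int(a[0]),int(a[1])),4,col,-1)
cv2.imwrite('pics/m2.png',c); print(s['width'],s['finger_force'],p)
E
```

```text
0.00013029747916664837 0.0 [ 0.5006405  -0.35562079  0.04129055]
```

View pics/m2.png

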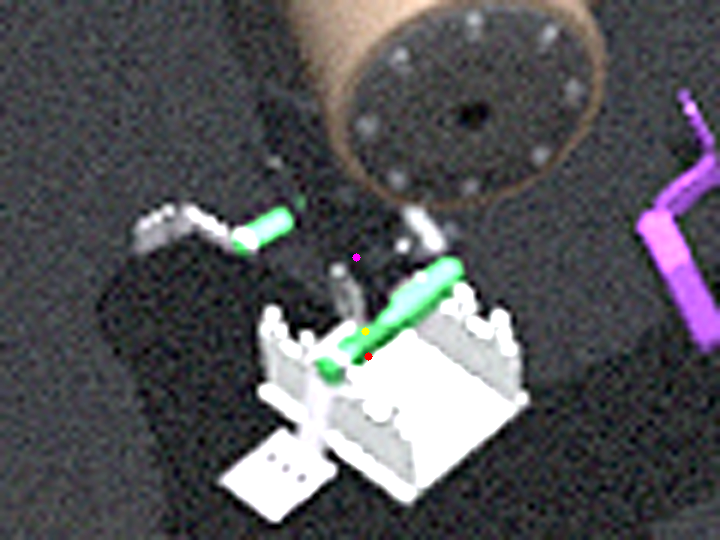

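```bash
python3 - <<'E'
from h import *
f=bot.grab_frame('scene'); b=cv2.imread('pics/scene0.png')[...,::-1]
s=bot.get_state(); p=np.array(s['position'])
for z in (0,.019,.04): print(z,proj(f,p+[0,0,z]).round(1))
def g(im):
    h=cv2.cvtColor(np.ascontiguousarray(im),cv2.COLOR_RGB2HSV).astype(int); return (abs(h[...,0]-60)<22)&(h[...,1]>90)&(h[...,2]>25)
A,B=g(b),g(f['frame'])
print('cols 228..260')
for r in range(118,156): print(r,''.join('.abX'[A[r,c]+2*B[r,c]] for c in range(228,262)), ''.join('%4d'%f['frame'][r,c].mean() for c in range(238,252)))
E
```

```text
0 [240.3 147.4]
0.019 [239.9 143.3]
0.04 [239.3 138.6]
cols 228..260
118 .....aa...........................   38  33  43  39  25  26  51  60  52  16  27  22  28  30
119 ...aaaaa..........................   22  32  37  43  38  34  26  41  27  20  31  24  19  27
120 .aaaaaaaa.........................   32  19  21  28  42  38  31  36  31  26  24  29  32  18
121 XXaaaaaa..........................   25   7  22  21  21  39  37  39  41  29  31  39  45  33
122 aXaaaaa...........................   27  27  19  16  28  15  31  36  55  68  72  50  30  32
123 aaaaaa............................   16  17  21  17  10  25  16  30  76 107 113  90  34  25
124 aaaa..............................   17  19  24  21  10  23  10  24  56 105 126 112  80  40
125 aa................................   23  25  13  18  19  28  13  31  41  82 115 120 113  74
126 ..................................   21  25  26  10  14  19   6  27  36  50  83 113 121 107
127 ..................................   12  31  23  23   6  10  30  45  53  37  42 101 128 122
128 ..................................   23  27  23  14  33  23  26  85
[... 1916 characters left out ...]
 168 170 165 187 233 246 247
149 ....XXXX..........................  186 156 205 219 169 171 173 170 191 218 229 246 242 242
150 ....bXXX..........................  254 227 160 173 176 168 173 186 234 246 243 242 239 240
151 .....aXX..........................  174 191 141 173 173 167 186 235 246 241 239 239 239 240
152 ..................................  133 187 197 175 173 189 234 247 242 240 239 240 240 240
153 ..................................  150 215 211 166 171 223 248 238 242 239 240 240 238 239
154 ..................................   99 107 133 157 162 196 220 220 239 242 241 238 238 240
155 ..................................   90 107 175 227 202 158 126 156 216 248 242 240 239 240
```

play_rows --motion '[0, 0, -0.4, 0, 0, 0, -0.8, 0, 0, 0, -0.8, 0, 0, 0, -0.8, 0]'

```text
clock: 4.97
position: [0.5004, -0.3554, 0.1211]
tool_rot: [0.0, -0.114, 0.993, 0.0]
ft_force: [-0.1, 0.5, -0.0]
width: 0.0
finger_force: 0.0
```

```bash
python3 - <<'E'
from h import *
f=bot.grab_frame('scene'); im=f['frame'].copy(); s=bot.get_state(); p=np.array(s['position']); q=s['tool_rot']; R=Ro.from_quat([q[1],q[2],q[3],q[0]])
u,v=proj(f,[.5,-.355,.1]).astype(int); x0,y0=u-50,v-50
c=cv2.resize(im[y0:y0+90,x0:x0+100,::-1],None,fx=6,fy=6,interpolation=cv2.INTER_CUBIC)
c=np.clip(255*(c/255.)**.45,0,255).astype(np.uint8)
for z,col in [(0,(0,0,255)),(.019,(0,255,255)),(.073,(255,0,255))]:
    a=(proj(f,p+[0,0,z])-[x0,y0])*6; cv2.circle(c,(int(a[0]),int(a[1])),2,col,-1)
cv2.imwrite('pics/m3.png',c); print(s['width'],s['finger_force'],p)
E
```

```text
0.00010081105002223709 0.0 [ 0.50006789 -0.35531845  0.12054063]
```

View pics/m3.png

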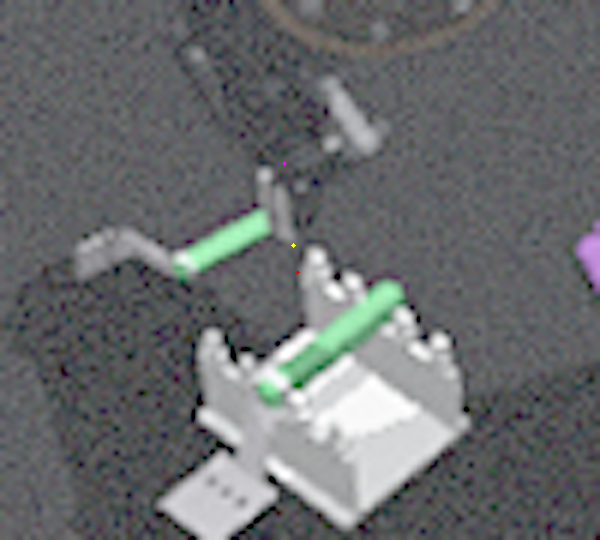

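play_rows --motion '[0, 0.02, 0, 0, 0, 0.02, 0, 0, 0, 0.02, 0, 0, 0, 0.02, 0, 0, 0, 0.02, 0.4, 0, 0, 0.02, 0.7, 0, 0, 0.02, 0.85, 0, 0, 0.02, 1, 0, 0, 0.02, 1, 0]' --fingers 1

```text
clock: 6.15
position: [0.4998, -0.3536, 0.0206]
tool_rot: [-0.001, -0.115, 0.993, 0.0]
ft_force: [-0.6, 0.4, 0.6]
width: 0.0853
finger_force: 0.0
```

```bash
python3 -c "
from h import *
go([.4995,-.3535,.02],13.05)"
```

```text
t 6.15 pos [ 0.4998 -0.3536  0.0206] xyaw -166.84 ztool [-0.001  0.    -1.   ] F [-0.6  0.4  0.6] M [ 0.01 -0.03 -0.02] w 0.0853 q [-0.3   0.42 -0.34 -0.   -0.81 -1.04]
shift [0.003 0.001 0.006] turn 0.0006
```

play_rows --motion '[0, 0, 0, 0, 0, 0, 0, 0, 0, 0, 0, 0, 0, 0, 0, 0, 0, 0, 0, 0, 0, 0, 0, 0]' --fingers 0

```text
clock: 6.9
position: [0.5004, -0.3538, 0.0218]
tool_rot: [0.0, -0.115, 0.993, -0.0]
ft_force: [-0.8, 0.7, 6.5]
width: 0.0121
finger_force: 61.3
```

```bash
python3 -c "
from h import *
go([.4995,-.3535,.02],13.05)
f=bot.grab_frame('scene'); im=f['frame']
u,v=proj(f,[.5,-.355,.06]).astype(int); x0,y0=u-40,v-36
c=cv2.resize(im[y0:y0+66,x0:x0+80,::-1],None,fx=8,fy=8,interpolation=cv2.INTER_CUBIC)
cv2.imwrite('pics/m4.png',np.clip(255*(c/255.)**.45,0,255).astype(np.uint8))
"
```

```text
t 6.9 pos [ 0.5004 -0.3538  0.0218] xyaw -166.83 ztool [ 0.001 -0.    -1.   ] F [-0.8  0.7  6.5] M [0.36 0.41 0.04] w 0.0121 q [-0.3   0.42 -0.34  0.   -0.81 -1.04]
shift [0.008 0.005 0.018] turn 0.0007
```

View pics/m4.png

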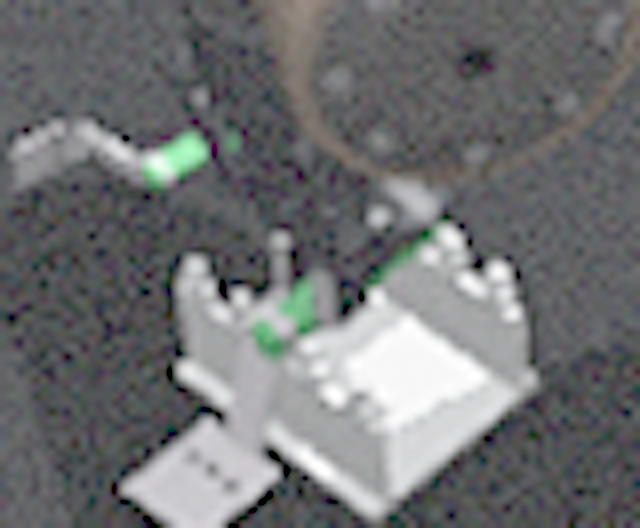

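play_rows --motion '[0, 0, 0, 0, 0, 0, 0, 0, 0, 0, 0, 0, 0, 0, 0.09, 0, 0, 0, 0.09, 0]' --fingers 0.6

```text
clock: 7.58
position: [0.4994, -0.3533, 0.0111]
tool_rot: [-0.001, -0.114, 0.993, 0.0]
ft_force: [0.5, -0.4, 0.4]
width: 0.0512
finger_force: 0.0
```

play_rows --motion '[0, 0, 0, 0, 0, 0, 0, 0, 0, 0, 0, 0, 0, 0, 0, 0, 0, 0, 0, 0]' --fingers 0

```text
clock: 8.2
position: [0.5004, -0.3538, 0.0125]
tool_rot: [0.0, -0.115, 0.993, -0.0]
ft_force: [-0.3, 0.0, 1.9]
width: 0.0128
finger_force: 60.0
```

```bash
python3 -c "
from h import *
go([.4995,-.3535,.012],13.05)"
```

```text
t 8.2 pos [ 0.5004 -0.3538  0.0125] xyaw -166.84 ztool [ 0. -0. -1.] F [-0.3  0.   1.9] M [0.15 0.03 0.01] w 0.0128 q [-0.3   0.43 -0.35  0.   -0.79 -1.04]
shift [0.008 0.005 0.005] turn 0.0006
```

play_rows --motion '[0, 0, -0.3, 0, 0, 0, -0.6, 0, 0, 0, -0.85, 0, -0.1, 0.1, -0.9, -0.05, -0.2, 0.25, -0.9, -0.1, -0.3, 0.4, -0.9, -0.15, -0.4, 0.55, -0.9, -0.2, -0.5, 0.7, -0.9, -0.25, -0.6, 0.85, -0.9, -0.3, -0.7, 0.95, -0.9, -0.35, -0.7, 1, -0.9, -0.4, -0.7, 1, -0.9, -0.44, -0.7, 1, -0.9, -0.471, -0.7, 1, -0.9, -0.471]'

```text
clock: 9.95
position: [0.5453, -0.2402, 0.102]
tool_rot: [0.0, 0.754, -0.657, -0.0]
ft_force: [-0.9, 0.2, -0.4]
width: 0.0125
finger_force: 59.7
```

```bash
python3 - <<'E'
from h import *
go([.5613,-.1973,.045],97.8)
for i in range(2):
  for c in ['top','scene']:
    f=bot.grab_frame(c); hsv=cv2.cvtColor(f['frame'],cv2.COLOR_RGB2HSV); H,S,V=[hsv[...,i].astype(int) for i in range(3)]
    for t in ['lifter_grip','lifter_tip']:
        print(c,t,[(np.round(d['position'],3).tolist(),round(d['score'],2)) for d in bot.landmark_of(c,t)[:3]])
p=np.array(bot.get_state()['position'])
print('exp tip',p+[96e-3*np.cos(np.radians(97.8)),96e-3*np.sin(np.radians(97.8)),.0005])
E
```

```text
t 9.95 pos [ 0.5453 -0.2402  0.102 ] xyaw -82.11 ztool [-0.001  0.    -1.   ] F [-0.9  0.2 -0.4] M [-0.    0.04 -0.04] w 0.0125 q [-0.09  0.31 -0.3  -0.   -0.97  0.23]
shift [-0.403 -0.218  0.57 ] turn 0.0005
top lifter_grip [([0.543, -0.244, 0.146], 0.68), ([0.315, -0.351, 0.01], 0.66), ([0.483, -0.493, 0.004], 0.59)]
top lifter_tip [([0.247, -0.426, 0.022], 0.72), ([0.554, -0.523, 0.014], 0.53)]
scene lifter_grip [([0.547, -0.242, 0.146], 0.68), ([0.48, -0.496, 0.007], 0.5), ([0.316, -0.349, 0.006], 0.45)]
scene lifter_tip [([0.531, -0.148, 0.103], 0.9), ([0.55, -0.525, 0.016], 0.67)]
top lifter_grip [([0.313, -0.349, 0.014], 0.9), ([0.548, -0.245, 0.148], 0.6), ([0.48, -0.493, 0.005], 0.51)]
top lifter_tip [([0.534, -0.142, 0.102], 0.57), ([0.244, -0.426, 0.022], 0.56), ([0.553, -0.525, 0.014], 0.53)]
scene lifter_grip [([0.546, -0.244, 0.144], 0.93), ([0.48, -0.495, 0.008], 0.65), ([0.317, -0.349, 0.008], 0.59)]
scene lifter_tip [([0.53, -0.144, 0.106], 0.63)]
exp tip [ 0.53254781 -0.14528383  0.10281839]
```

play_rows --motion '[-0.2, -0.11, 0.3, 0, -0.4, -0.22, 0.6, 0, -0.4, -0.22, 0.85, 0, -0.4, -0.22, 0.88, 0, -0.4, -0.22, 0.88, 0]'

```text
clock: 11.18
position: [0.5622, -0.198, 0.0149]
tool_rot: [-0.0, 0.754, -0.656, 0.0]
ft_force: [0.7, -0.2, -0.0]
width: 0.0125
finger_force: 59.7
```

play_rows --motion '[0, 0, 0.05, 0, 0, 0, 0.08, 0, 0, 0, 0.1, 0, 0, 0, 0.1, 0]'

```text
clock: 11.68
position: [0.5617, -0.1978, 0.0043]
tool_rot: [0.0, 0.754, -0.656, -0.0]
ft_force: [-0.9, -0.2, -1.1]
width: 0.0126
finger_force: 59.6
```

```bash
python3 - <<'E'
from h import *
go([.5613,-.1973,.0025],97.8)
for i in range(2):
  for c in ['top','scene']:
    f=bot.grab_frame(c)
    for t in ['lifter_grip','lifter_tip','carrier_slot_a']:
        print(c,t,[(np.round(d['position'],4).tolist(),round(d['score'],2)) for d in bot.landmark_of(c,t)[:3]])
E
```

```text
t 11.68 pos [ 0.5617 -0.1978  0.0043] xyaw -82.07 ztool [-0.  0. -1.] F [-0.9 -0.2 -1.1] M [-0.05  0.02 -0.07] w 0.0126 q [-0.01  0.42 -0.39 -0.   -0.76  0.15]
shift [-0.005  0.003  0.018] turn 0.0007
top lifter_grip [([0.4791, -0.4941, 0.0061], 0.82), ([0.5616, -0.2042, 0.0495], 0.63), ([0.3155, -0.3503, 0.0127], 0.58)]
top lifter_tip [([0.5488, -0.1005, 0.004], 0.95), ([0.2472, -0.4261, 0.0203], 0.82), ([0.5536, -0.5202, 0.0131], 0.58)]
top carrier_slot_a [([0.541, -0.0633, 0.0089], 0.8), ([0.5644, -0.2037, 0.0518], 0.74)]
scene lifter_grip [([0.5615, -0.2013, 0.047], 0.75), ([0.5218, -0.0279, 0.0014], 0.63), ([0.4789, -0.4966, 0.011], 0.44)]
scene lifter_tip [([0.5456, -0.1048, 0.005], 0.8), ([0.5529, -0.5271, 0.0169], 0.44), ([0.5202, -0.0295, 0.0008], 0.37)]
scene carrier_slot_a [([0.5314, 0.0237, 0.0043], 0.92), ([0.5447, -0.0608, 0.0045], 0.86), ([0.5218, -0.0289, 0.0008], 0.33)]
top lifter_grip [([0.3138, -0.3491, 0.0115], 0.95), ([0.5607, -0.2018, 0.0518], 0.82), ([0.4793, -0.4938, 0.004], 0.5)]
top lifter_tip [([0.2479, -0.4255, 0.0209], 0.82), ([0.5367, -0.0183, 0.0103], 0.7), ([0.5475, -0.1, 0.0055], 0.63)]
top carrier_slot_a [([0.5381, -0.0643, 0.0055], 0.78), ([0.7298, -0.2461, -0.0028], 0.41)]
scene lifter_grip [([0.4802, -0.495, 0.01], 0.62), ([0.5629, -0.2008, 0.0484], 0.59), ([0.5297, 0.0205, 0.0039], 0.27)]
scene lifter_tip [([0.548, -0.105, 0.0056], 0.61), ([0.5517, -0.5257, 0.0159], 0.44)]
scene carrier_slot_a [([0.5407, -0.0617, 0.0035], 0.84), ([0.5282, 0.0247, 0.0081], 0.56)]
```

play_rows --motion '[0, 0, 0.01, 0, 0, 0, 0.02, 0, 0, 0, 0.02, 0]'

```text
clock: 12.85
position: [0.5619, -0.1978, 0.0025]
tool_rot: [0.0, 0.754, -0.656, 0.0]
ft_force: [-0.4, -0.2, 2.2]
width: 0.0124
finger_force: 60.2
```

play_rows --motion '[0, 0, 0.01, 0, 0, 0, 0.015, 0, 0, 0, 0.015, 0]'

```text
clock: 13.22
position: [0.5621, -0.1982, 0.0019]
tool_rot: [-0.0, 0.755, -0.656, 0.001]
ft_force: [-3.4, -1.1, 9.8]
width: 0.0131
finger_force: 61.2
```

play_rows --motion '[0, 0, -0.013, 0, -0.15, 0, -0.013, 0, -0.3, 0, -0.013, 0, -0.4, 0, -0.013, 0, -0.47, 0, -0.013, 0, -0.53, 0, -0.013, 0, -0.53, 0, -0.013, 0]'

```text
clock: 14.1
position: [0.5547, -0.1445, 0.0022]
tool_rot: [-0.0, 0.755, -0.656, 0.0]
ft_force: [1.2, -1.1, 4.6]
width: 0.013
finger_force: 60.4
```

play_rows --motion '[-0.05, 0, 0, 0, -0.1, 0, 0, 0, -0.12, 0, 0, 0, -0.12, 0, 0, 0]'

```text
clock: 14.6
position: [0.5532, -0.1334, 0.0024]
tool_rot: [-0.0, 0.754, -0.656, 0.0]
ft_force: [0.7, -3.3, 5.8]
width: 0.0127
finger_force: 60.6
```

```bash
python3 - <<'E'
from h import *
go([.5613,-.1973,.0025],97.8)
for c in ['top','scene']:
    f=bot.grab_frame(c); hsv=cv2.cvtColor(f['frame'],cv2.COLOR_RGB2HSV); H,S,V=[hsv[...,i].astype(int) for i in range(3)]
    for t in ['lifter_grip','lifter_tip','carrier','carrier_slot_b']:
        print(c,t,[(np.round(d['position'],4).tolist(),round(d['score'],2)) for d in bot.landmark_of(c,t)[:3]])
f=bot.grab_frame('top'); u,v=proj(f,[.54,-.08,.01]).astype(int); x0,y0=u-60,v-45
cv2.imwrite('pics/ins.png',cv2.resize(f['frame'][y0:y0+90,x0:x0+120,::-1],None,fx=6,fy=6,interpolation=cv2.INTER_CUBIC))
E
```

```text
t 14.6 pos [ 0.5532 -0.1334  0.0024] xyaw -82.05 ztool [ 0.001 -0.    -1.   ] F [ 0.7 -3.3  5.8] M [-1.17 -0.21  0.  ] w 0.0127 q [ 0.11  0.39 -0.46  0.   -0.72  0.03]
shift [ 0.644  0.008 -0.001] turn 0.0008
top lifter_grip [([0.4803, -0.4909, 0.005], 0.7), ([0.5542, -0.1373, 0.0507], 0.57)]
top lifter_tip [([0.5524, -0.5199, 0.0158], 0.68), ([0.2469, -0.4241, 0.0224], 0.55), ([0.5368, -0.036, 0.0045], 0.52)]
top carrier [([0.5346, -0.02, 0.0097], 0.56)]
top carrier_slot_b [([0.5383, -0.0612, 0.0056], 0.8), ([0.5279, 0.0224, 0.0047], 0.72)]
scene lifter_grip [([0.4803, -0.4946, 0.0089], 0.58), ([0.5553, -0.1379, 0.0442], 0.5), ([0.5377, -0.0394, 0.0017], 0.3)]
scene lifter_tip [([0.5518, -0.5258, 0.0163], 0.56)]
scene carrier []
scene carrier_slot_b [([0.5411, -0.0604, 0.0048], 0.9), ([0.5289, 0.0214, 0.0052], 0.6), ([0.7593, 0.2652, 0.0009], 0.58)]
```

View pics/ins.png

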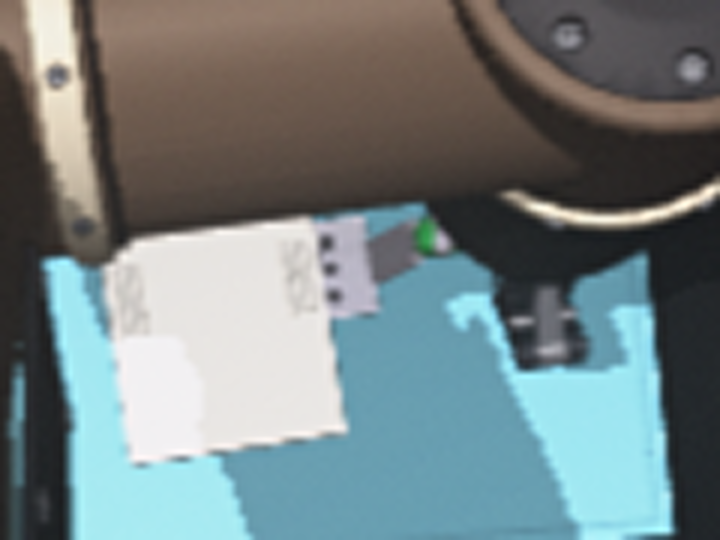

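play_rows --motion '[0.015, 0, 0.02, 0, 0.03, 0, 0.04, 0, 0.045, 0, 0.056, 0, 0.045, 0, 0.056, 0]'

```text
clock: 15.65
position: [0.5539, -0.1378, -0.0028]
tool_rot: [-0.0, 0.754, -0.656, 0.0]
ft_force: [-1.9, -2.4, 12.0]
width: 0.013
finger_force: 62.3
```

```bash
python3 - <<'E'
from h import *
go([.5613,-.1973,.0025],97.8)
for c in ['top','scene']:
    f=bot.grab_frame(c)
    for t in ['lifter_grip','carrier','carrier_slot_b']:
        print(c,t,[(np.round(d['position'],4).tolist(),round(d['score'],2)) for d in bot.landmark_of(c,t)[:3]])
E
```

```text
t 15.65 pos [ 0.5539 -0.1378 -0.0028] xyaw -82.06 ztool [ 0.001  0.    -1.   ] F [-1.9 -2.4 12. ] M [-0.05  0.55  0.06] w 0.013 q [ 0.1   0.4  -0.46  0.   -0.71  0.04]
shift [ 0.599  0.009 -0.052] turn 0.0008
top lifter_grip [([0.3123, -0.3477, 0.0112], 0.81), ([0.4824, -0.4931, 0.0014], 0.69), ([0.554, -0.1407, 0.0443], 0.52)]
top carrier [([0.5343, -0.0207, 0.0099], 0.77)]
top carrier_slot_b [([0.5381, -0.063, 0.0076], 0.75), ([0.5291, 0.0228, 0.0067], 0.59), ([0.5549, -0.1426, 0.0445], 0.52)]
scene lifter_grip [([0.5417, -0.062, 0.0054], 0.74), ([0.5564, -0.1398, 0.0425], 0.66), ([0.4795, -0.497, 0.0072], 0.51)]
scene carrier [([0.536, -0.0201, 0.0113], 0.61), ([0.5447, -0.0631, 0.0041], 0.24)]
scene carrier_slot_b [([0.5439, -0.0589, 0.0026], 0.93), ([0.5284, 0.0223, 0.005], 0.55)]
```

play_rows --motion '[0.02, 0, 0.03, 0, 0.04, 0, 0.06, 0, 0.052, 0, 0.08, 0, 0.062, 0, 0.102, 0, 0.062, 0, 0.102, 0]'

```text
clock: 16.68
position: [0.555, -0.1445, -0.0128]
tool_rot: [-0.0, 0.754, -0.656, 0.001]
ft_force: [-0.8, -6.4, 11.8]
width: 0.0129
finger_force: 64.2
```

```bash
python3 - <<'E'
from h import *
go([.5613,-.1973,.0025],97.8)
for c in ['top','scene']:
    f=bot.grab_frame(c)
    for t in ['lifter_grip','carrier_slot_b']:
        print(c,t,[(np.round(d['position'],4).tolist(),round(d['score'],2)) for d in bot.landmark_of(c,t)[:3]])
u,v=proj(f,[.54,-.12,.02]).astype(int); x0,y0=u-60,v-45
c=cv2.resize(f['frame'][y0:y0+90,x0:x0+120,::-1],None,fx=6,fy=6,interpolation=cv2.INTER_CUBIC)
cv2.imwrite('pics/tilt.png',np.clip(255*(c/255.)**.6,0,255).astype(np.uint8))
E
```

```text
t 16.68 pos [ 0.555  -0.1445 -0.0128] xyaw -82.05 ztool [ 0.001 -0.001 -1.   ] F [-0.8 -6.4 11.8] M [-1.49  0.33  0.07] w 0.0129 q [ 0.09  0.42 -0.46  0.   -0.69  0.05]
shift [ 0.532  0.01  -0.153] turn 0.0008
top lifter_grip [([0.3144, -0.3495, 0.0119], 0.75), ([0.4803, -0.4932, 0.0053], 0.68), ([0.4834, 0.3571, -0.0014], 0.66)]
top carrier_slot_b [([0.5286, 0.0205, 0.0059], 0.85), ([0.5403, -0.0648, 0.015], 0.73)]
scene lifter_grip [([0.4815, -0.4969, 0.006], 0.67), ([0.5571, -0.1437, 0.0311], 0.62), ([0.7603, 0.2666, 0.0028], 0.27)]
scene carrier_slot_b [([0.5407, -0.0611, 0.0136], 0.7), ([0.5301, 0.0184, 0.0026], 0.61)]
```

View pics/tilt.png

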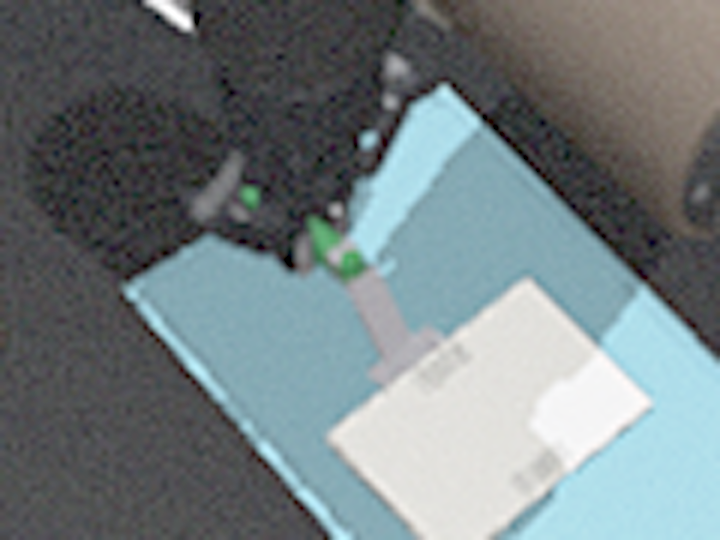

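play_rows --motion '[0.01, 0, 0.015, 0, 0.015, 0, 0.03, 0, 0.02, 0, 0.04, 0, 0.02, 0, 0.04, 0]'

```text
clock: 17.48
position: [0.5553, -0.1465, -0.0167]
tool_rot: [-0.0, 0.754, -0.656, 0.001]
ft_force: [-0.5, -5.7, 12.5]
width: 0.0128
finger_force: 65.2
```

play_rows --motion '[0.005, 0, 0.01, 0, 0.005, 0, 0.015, 0, 0.005, 0, 0.015, 0]'

```text
clock: 17.85
position: [0.5553, -0.1471, -0.0181]
tool_rot: [-0.0, 0.754, -0.656, 0.001]
ft_force: [-0.8, -6.7, 13.9]
width: 0.0129
finger_force: 65.4
```

```bash
python3 - <<'E'
from h import *
go([.5613,-.1973,.0025],97.8)
for c in ['top','scene']:
    f=bot.grab_frame(c)
    for t in ['lifter_grip','carrier_slot_b']:
        print(c,t,[(np.round(d['position'],4).tolist(),round(d['score'],2)) for d in bot.landmark_of(c,t)[:3]])
E
```

```text
t 17.85 pos [ 0.5553 -0.1471 -0.0181] xyaw -82.04 ztool [ 0.001 -0.001 -1.   ] F [-0.8 -6.7 13.9] M [-1.8   0.37  0.09] w 0.0129 q [ 0.08  0.42 -0.46  0.   -0.68  0.06]
shift [ 0.505  0.01  -0.206] turn 0.0009
top lifter_grip [([0.554, -0.1507, 0.0278], 0.76), ([0.4772, -0.4944, 0.004], 0.68), ([0.3121, -0.348, 0.0118], 0.61)]
top carrier_slot_b [([0.5396, -0.0642, 0.0237], 0.87), ([0.5291, 0.0175, 0.0042], 0.56)]
scene lifter_grip [([0.558, -0.1481, 0.0298], 0.78), ([0.4794, -0.498, 0.0101], 0.53)]
scene carrier_slot_b [([0.5301, 0.0191, 0.0061], 0.67), ([0.5446, -0.063, 0.0212], 0.6), ([0.5232, -0.0287, 0.001], 0.51)]
```

play_rows --motion '[0.005, 0, 0.01, 0, 0.008, 0, 0.02, 0, 0.008, 0, 0.02, 0]'

```text
clock: 18.52
position: [0.5555, -0.1475, -0.0189]
tool_rot: [-0.0, 0.755, -0.656, 0.001]
ft_force: [-5.5, -3.0, 25.6]
width: 0.0129
finger_force: 67.6
```

play_rows --motion '[0, 0, -0.02, 0, -0.03, 0, -0.09, 0, -0.06, 0, -0.16, 0, -0.11, 0, -0.23, 0, -0.164, 0, -0.295, 0, -0.21, 0, -0.34, 0, -0.251, 0, -0.37, 0, -0.251, 0, -0.37, 0, -0.251, 0, -0.37, 0]'

```text
clock: 19.65
position: [0.5512, -0.1224, 0.0157]
tool_rot: [0.0, 0.754, -0.656, -0.0]
ft_force: [-0.7, 0.4, -0.8]
width: 0.0129
finger_force: 63.4
```

```bash
python3 - <<'E'
from h import *
go([.5613,-.1973,.0025],97.8)
for c in ['top','scene']:
    f=bot.grab_frame(c)
    for t in ['lifter_grip','lifter_tip','carrier','carrier_slot_b']:
        print(c,t,[(np.round(d['position'],4).tolist(),round(d['score'],2)) for d in bot.landmark_of(c,t)[:3]])
u,v=proj(f,[.54,-.07,.03]).astype(int); x0,y0=u-60,v-45
c=cv2.resize(f['frame'][y0:y0+90,x0:x0+120,::-1],None,fx=6,fy=6,interpolation=cv2.INTER_CUBIC)
cv2.imwrite('pics/prop.png',np.clip(255*(c/255.)**.6,0,255).astype(np.uint8))
E
```

```text
t 19.65 pos [ 0.5512 -0.1224  0.0157] xyaw -82.06 ztool [-0.  0. -1.] F [-0.7  0.4 -0.8] M [-0.12 -0.02 -0.02] w 0.0129 q [ 0.13  0.36 -0.45 -0.   -0.75  0.01]
shift [0.756 0.004 0.132] turn 0.0008
top lifter_grip [([0.3145, -0.3482, 0.0107], 0.78), ([0.4816, -0.4936, 0.0072], 0.56)]
top lifter_tip [([0.5329, -0.0143, 0.0497], 0.82), ([0.2441, -0.4233, 0.0203], 0.57), ([0.553, -0.5245, 0.0134], 0.55)]
top carrier [([0.535, -0.0045, 0.0407], 0.83)]
top carrier_slot_b [([0.5356, -0.0345, 0.0717], 0.73), ([0.528, 0.0233, 0.0067], 0.59), ([0.7284, -0.2458, -0.0017], 0.45)]
scene lifter_grip [([0.5512, -0.1221, 0.0604], 0.79), ([0.4787, -0.4958, 0.0074], 0.47)]
scene lifter_tip [([0.5517, -0.5248, 0.0148], 0.58)]
scene carrier [([0.5326, -0.0025, 0.0381], 0.72), ([0.5491, -0.1226, 0.0605], 0.56)]
scene carrier_slot_b [([0.5278, 0.0214, 0.0031], 0.66), ([0.5372, -0.0334, 0.0644], 0.65), ([0.5312, -0.0025, 0.0379], 0.64)]
```

View pics/prop.png

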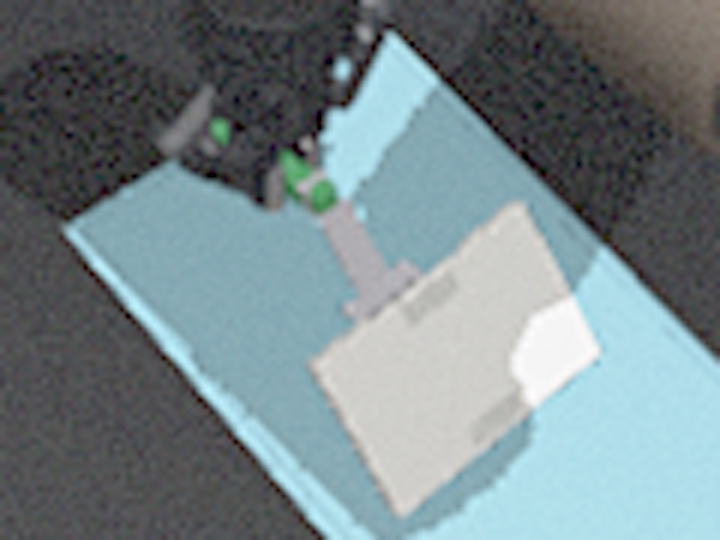

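play_rows --motion '[-0.05, 0, -0.03, 0, -0.1, 0, -0.06, 0, -0.155, 0, -0.085, 0, -0.207, 0, -0.1, 0, -0.26, 0, -0.112, 0, -0.32, 0, -0.121, 0, -0.38, 0, -0.125, 0, -0.44, 0, -0.123, 0, -0.5, 0, -0.115, 0, -0.56, 0, -0.1, 0, -0.56, 0, -0.1, 0, -0.56, 0, -0.1, 0, -0.56, 0, -0.1, 0]'

```text
clock: 21.78
position: [0.5436, -0.067, 0.0258]
tool_rot: [0.0, 0.754, -0.657, 0.0]
ft_force: [0.5, 0.6, -2.0]
width: 0.0128
finger_force: 63.4
```

```bash
python3 - <<'E'
from h import *
go([.5613,-.1973,.0025],97.8)
for c in ['top','scene']:
    f=bot.grab_frame(c)
    for t in ['lifter_grip','lifter_tip','carrier','carrier_slot_b']:
        print(c,t,[(np.round(d['position'],4).tolist(),round(d['score'],2)) for d in bot.landmark_of(c,t)[:3]])
E
```

```text
t 21.77 pos [ 0.5436 -0.067   0.0258] xyaw -82.07 ztool [-0. -0. -1.] F [ 0.5  0.6 -2. ] M [ 0.01 -0.03 -0.03] w 0.0128 q [ 0.24  0.33 -0.48  0.   -0.76 -0.1 ]
shift [1.315 0.005 0.233] turn 0.0007
top lifter_grip [([0.3107, -0.3495, 0.0136], 0.96), ([0.4808, -0.4911, 0.0064], 0.81)]
top lifter_tip [([0.5523, -0.5245, 0.0115], 0.66), ([0.527, 0.0432, 0.0608], 0.63), ([0.2459, -0.4232, 0.02], 0.56)]
top carrier [([0.5226, 0.0733, 0.0107], 0.59)]
top carrier_slot_b [([0.5137, 0.1167, 0.0106], 0.84), ([0.5265, 0.0341, 0.0092], 0.83)]
scene lifter_grip [([0.5441, -0.0664, 0.0744], 0.59), ([0.4805, -0.4953, 0.0062], 0.52)]
scene lifter_tip [([0.5263, 0.0372, 0.0604], 0.79), ([0.5512, -0.5284, 0.0147], 0.65)]
scene carrier [([0.5198, 0.0752, 0.0089], 0.69), ([0.4993, -0.3504, 0.0575], 0.61)]
scene carrier_slot_b [([0.5169, 0.1179, 0.0065], 0.66), ([0.5265, 0.0321, 0.0076], 0.62), ([0.7579, 0.2644, 0.0007], 0.59)]
```

play_rows --motion '[0.1, 0, -0.3, 0, 0.3, 0, -0.6, 0, 0.6, 0, -0.75, 0, 1, 0, -0.75, 0, 1, 0, -0.75, 0]'

```text
clock: 22.9
position: [0.5575, -0.1679, 0.1009]
tool_rot: [-0.0, 0.754, -0.657, 0.0]
ft_force: [-0.3, -0.0, -1.3]
width: 0.0128
finger_force: 63.4
```

play_rows --motion '[0.3, 0, 0, 0.04, 0.6, 0, 0, 0.09, 0.9, 0, 0, 0.14, 1, 0, 0, 0.19, 1, 0, 0, 0.24, 1, 0, 0, 0.29, 1, 0, 0, 0.34, 1, 0, 0, 0.39, 1, 0, 0, 0.44, 1, 0, 0, 0.471, 1, 0, 0, 0.471]'

```text
clock: 24.28
position: [0.5711, -0.2644, 0.1006]
tool_rot: [-0.0, -0.115, 0.993, 0.0]
ft_force: [-0.8, 0.7, -0.8]
width: 0.0128
finger_force: 63.4
```

```bash
python3 - <<'E'
from h import *
go([.5004,-.3538,.1],13.16)
E
```

```text
t 24.27 pos [ 0.5711 -0.2644  0.1006] xyaw -166.78 ztool [-0.  0. -1.] F [-0.8  0.7 -0.8] M [ 0.02 -0.01  0.01] w 0.0128 q [-0.12  0.36 -0.22 -0.   -0.99 -1.22]
shift [ 0.893 -0.709  0.006] turn 0.0003
```

play_rows --motion '[0.3, -0.25, 0, 0, 0.6, -0.5, 0, 0, 0.89, -0.71, 0, 0, 0.89, -0.71, 0, 0, 0.89, -0.71, 0.3, 0, 0.89, -0.71, 0.55, 0, 0.89, -0.71, 0.6, 0, 0.89, -0.71, 0.6, 0]'

```text
clock: 25.28
position: [0.5012, -0.3542, 0.041]
tool_rot: [-0.0, -0.115, 0.993, -0.0]
ft_force: [1.2, -0.3, 0.2]
width: 0.0128
finger_force: 63.4
```

```bash
python3 - <<'E'
from h import *
go([.5004,-.3538,.0125],13.16)
for c in ['top','scene']:
    f=bot.grab_frame(c)
    for t in ['lifter_grip','lifter_tip','rest_seat']:
        print(c,t,[(np.round(d['position'],4).tolist(),round(d['score'],2)) for d in bot.landmark_of(c,t)[:3]])
E
```

```text
t 25.27 pos [ 0.5012 -0.3542  0.041 ] xyaw -166.75 ztool [-0. -0. -1.] F [ 1.2 -0.3  0.2] M [-0.02 -0.02  0.05] w 0.0128 q [-0.3   0.4  -0.32  0.   -0.85 -1.04]
shift [0.007 0.005 0.285] turn 0.0005
top lifter_grip [([0.5029, -0.3553, 0.0905], 0.57), ([0.4817, -0.4907, 0.0069], 0.46)]
top lifter_tip [([0.246, -0.4254, 0.0182], 0.53)]
top rest_seat [([0.5006, -0.3541, 0.0612], 0.66)]
scene lifter_grip [([0.3153, -0.3467, 0.0114], 0.66), ([0.5021, -0.351, 0.084], 0.62), ([0.4788, -0.4972, 0.0087], 0.59)]
scene lifter_tip [([0.6048, -0.3304, 0.0791], 0.71), ([0.5531, -0.5296, 0.0171], 0.66), ([0.2494, -0.4242, 0.0191], 0.57)]
scene rest_seat [([0.5003, -0.352, 0.0594], 0.68)]
```

play_rows --motion '[0.007, 0, 0.06, 0, 0.007, 0, 0.1, 0, 0.007, 0, 0.14, 0, 0.007, 0, 0.18, 0, 0.007, 0, 0.2, 0, 0.007, 0, 0.2, 0]'

```text
clock: 26.42
position: [0.5022, -0.3556, 0.0227]
tool_rot: [0.002, -0.115, 0.993, -0.001]
ft_force: [0.8, 1.0, 10.7]
width: 0.0129
finger_force: 65.5
```

play_rows --motion '[0, 0, 0.03, 0, 0, 0, 0.06, 0, 0, 0, 0.08, 0, 0, 0, 0.08, 0]'

```text
clock: 26.92
position: [0.5041, -0.3558, 0.0152]
tool_rot: [0.003, -0.116, 0.993, -0.002]
ft_force: [5.3, 0.8, 10.2]
width: 0.013
finger_force: 66.3
```

```bash
python3 - <<'E'
from h import *
go([.5004,-.3538,.0125],13.16)
for c in ['top','scene']:
    f=bot.grab_frame(c)
    for t in ['lifter_grip','lifter_tip','rest_seat']:
        print(c,t,[(np.round(d['position'],4).tolist(),round(d['score'],2)) for d in bot.landmark_of(c,t)[:3]])
E
```

```text
t 26.93 pos [ 0.5041 -0.3558  0.0152] xyaw -166.72 ztool [ 0.007 -0.003 -1.   ] F [ 5.3  0.8 10.2] M [ 0.4  -1.28  0.01] w 0.013 q [-0.3   0.43 -0.34  0.   -0.79 -1.04]
shift [0.032 0.028 0.027] turn 0.0006
top lifter_grip [([0.4817, -0.4926, 0.0069], 0.58), ([0.5054, -0.3551, 0.0636], 0.45)]
top lifter_tip [([0.2443, -0.4262, 0.022], 0.64)]
top rest_seat [([0.4996, -0.3514, 0.0587], 0.6)]
scene lifter_grip [([0.5054, -0.3541, 0.0639], 0.59), ([0.4821, -0.4948, 0.0099], 0.55), ([0.3149, -0.3475, 0.0101], 0.48)]
scene lifter_tip [([0.2475, -0.4273, 0.0205], 0.77), ([0.5989, -0.3299, 0.0262], 0.69), ([0.549, -0.5281, 0.0152], 0.52)]
scene rest_seat [([0.5049, -0.3532, 0.0605], 0.94)]
```

play_rows --motion '[0, 0, 0.02, 0, 0, 0, 0.03, 0, 0, 0, 0.03, 0]'

```text
clock: 27.7
position: [0.5046, -0.3558, 0.0127]
tool_rot: [0.003, -0.116, 0.993, -0.002]
ft_force: [5.8, 3.2, 12.3]
width: 0.0127
finger_force: 67.1
```

play_rows --motion '[0, 0, 0, 0, 0, 0, 0, 0, 0, 0, 0, 0, 0, 0, 0, 0]' --fingers 0.5

```text
clock: 28.2
position: [0.4997, -0.3545, 0.0094]
tool_rot: [-0.0, -0.115, 0.993, 0.0]
ft_force: [0.4, 0.4, -0.6]
width: 0.0432
finger_force: 0.0
```

play_rows --motion '[0, 0, -0.2, 0, 0, 0, -0.5, 0, 0, 0, -1, 0, 0, 0, -1, 0, 0, 0, -1, 0]'

```text
clock: 28.82
position: [0.4998, -0.3543, 0.1097]
tool_rot: [0.0, -0.114, 0.993, 0.0]
ft_force: [-0.1, 0.4, -0.5]
width: 0.0428
finger_force: 0.0
```

play_rows --motion '[0.5, 0, -0.3, 0, 1, 0, -0.3, 0, 1, 0, -0.3, 0]'

```text
clock: 29.2
position: [0.3992, -0.3772, 0.139]
tool_rot: [-0.001, -0.113, 0.994, 0.001]
ft_force: [1.0, -0.1, -0.1]
width: 0.0425
finger_force: 0.0
```

play_rows --motion '[0.5, -0.5, 0, 0, 1, -1, 0, 0, 1, -1, 0, 0, 1, -1, 0, 0]'

```text
clock: 29.7
position: [0.3272, -0.4977, 0.1383]
tool_rot: [-0.001, -0.114, 0.994, 0.001]
ft_force: [0.5, 0.3, -0.5]
width: 0.0428
finger_force: 0.0
```

```bash
python3 - <<'E'
from h import *
go([.5004,-.3538,.0125],13.16)
ims=[]
for c in ['top','scene']:
    f=bot.grab_frame(c); hsv=cv2.cvtColor(f['frame'],cv2.COLOR_RGB2HSV); H,S,V=[hsv[...,i].astype(int) for i in range(3)]
    print('handle bright',blob(f,(abs(H-60)<18)&(S>120)&(V>170),proj(f,[.49,-.358,.065]),.068))
    for t in ['lifter_grip','lifter_tip','rest_seat','carrier','tube','slide_box','tip_box']:
        print(c,t,[(np.round(d['position'],4).tolist(),round(d['score'],2)) for d in bot.landmark_of(c,t)[:3]])
    u,v=proj(f,[.52,-.14,.03]).astype(int); x0,y0=max(u-100,0),max(v-100,0)
    ims.append(cv2.resize(f['frame'][y0:y0+200,x0:x0+200,::-1],(400,400),interpolation=cv2.INTER_CUBIC))
cv2.imwrite('pics/end.png',np.hstack(ims))
E
```

```text
t 29.7 pos [ 0.3272 -0.4977  0.1383] xyaw -166.96 ztool [-0.002  0.002 -1.   ] F [ 0.5  0.3 -0.5] M [-0.03 -0.06 -0.01] w 0.0428 q [-0.66  0.28 -0.25 -0.   -1.05 -0.68]
shift [-2.013  1.009  1.257] turn -0.0007
handle bright (((486.4190368652344, -358.0013732910156), (81.55948638916016, 10.670598983764648), 14.273207664489746), array([412, 222,  15,  37, 169], dtype=int32))
top lifter_grip [([0.5046, -0.36, 0.0601], 0.89), ([0.3173, -0.3469, 0.0116], 0.67), ([0.4825, -0.4928, 0.0064], 0.57)]
top lifter_tip [([0.597, -0.3318, 0.0109], 0.73), ([0.2488, -0.4261, 0.0209], 0.7)]
top rest_seat [([0.5022, -0.3524, 0.0575], 0.74)]
top carrier [([0.524, 0.0739, 0.0075], 0.91)]
top tube [([0.7628, 0.2641, 0.0012], 0.97)]
top slide_box [([0.7295, -0.2461, -0.002], 0.56)]
top tip_box [([0.4832, 0.3564, 0.0031], 0.97)]
handle bright (((486.66796875, -358.86962890625), (78.77208709716797, 10.70322036743164), 12.937051773071289), array([233, 132,  20,  16,  68], dtype=int32))
scene lifter_grip [([0.5043, -0.3561, 0.0573], 0.76), ([0.4777, -0.494, 0.0079], 0.72), ([0.3144, -0.3482, 0.0081], 0.56)]
scene lifter_tip [([0.5961, -0.3328, 0.0106], 0.68), ([0.2489, -0.4241, 0.0195], 0.68), ([0.5525, -0.5265, 0.0185], 0.49)]
scene rest_seat [([0.4999, -0.3539, 0.0573], 0.77)]
scene carrier [([0.5185, 0.0758, 0.0087], 0.66)]
scene tube [([0.7583, 0.2647, 0.0036], 0.68)]
scene slide_box [([0.7288, -0.2521, -0.0042], 0.69)]
scene tip_box [([0.4819, 0.36, -0.0021], 0.87)]
```

View pics/end.png

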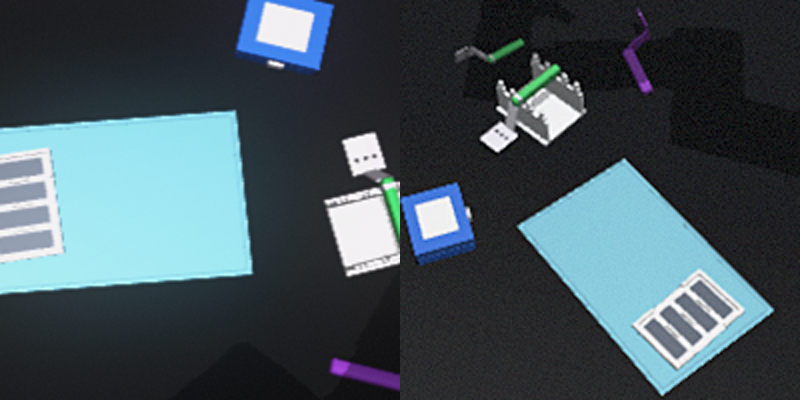

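The carrier lies pockets-up on the mat (right half, around 690,315). The lifter is seated in the rest about 6 mm from its seat, and the bystanders haven't moved. I'll hand the job in.

```bash
python3 -c "
from rig import bot
print(bot.sign_off())"
```

```text
the job is handed in; nothing more can be done
None
```

I've handed the job in with the carrier face up on the mat, the lifter level in the rest's middle notch (blade at the same end, about 6 mm from its seat) and the bystanders unmoved; I don't know the verdict, because the hand-in returned no result.

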